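Set a drilling jig's telescopic stop arm one hole farther out

ROBOT

A 6-joint arm with a two-finger parallel gripper is mounted at the origin on the work surface. World frame = base frame: x ahead of the robot, y to its left, z up, the work surface at z = 0. Lengths are in m, angles in rad, forces in N, time in s.
With the tool pointing down it reaches from about 0.375 to 0.9 m from the base axis. Payload 3.1 kg.
Tool frame: the origin (TCP) lies between the finger pads; the fingertips stand 17 mm ahead of it and the grasp point (between the pads) lies 2 mm behind it; z points along the fingers, y is the line along which they close (so a half turn about z gives the same grasp; the last joint's range is limited). The gripper opens to 85 mm and grips with 20 to 120 N. Pads are 22 mm wide; open, the fingers measure 114 mm over their backs; the gripper's body (76 mm by 85 mm) begins 54 mm behind the grasp point. The pads swing forward as they close: fully open they stand 13 mm farther back than shut.
Start: joints at [1.097, 0.527, 1.433, -0, 1.181, -0.178], TCP at [0.182, 0.598, 0.248] pointing down, gripper open.
Joint ranges: [-3.08, 3.08], [-0.75, 2.2], [0.22, 2.44], [-1.43, 4.57], [0, 2.65], [-2.85, 2.85]. Speed limits (rad/s): [2.79, 2.79, 3.14, 3.14, 3.14, 3.14].

INTERFACE

Orientations are given as a unit quaternion [x, y, z, w].
In Python, from station import sense, vision, order gives the robot as it stands.
- The arm moves only by the shell command python3 -m crank 'ROWS' [OPENING] [FORCE]. ROWS is JSON, a list of rows, each an object with "dp": the shift along the world's x, y, z in units of 30 mm (1.0 is 30 mm), a list of three; "angular": the turn, a rotation vector about the world's x, y, z in degrees, a list of three. In form: [{"dp": [dx, dy, dz], "angular": [ax, ay, az]}, ...]. A call has 1 to 20 rows; each row shifts and turns the commanded pose from where the row before left it; what a row does not reach is not made up. A row lasts 1/10 s, in which the tool goes at most 50 mm and 8.59 degrees, less where a joint would pass 70% of its speed; a pose out of reach is approached as far as the arm can. A call is refused whole if a number of a shift passes 1 or a number of a turn 8.59, either way. A call with a gripper value outside its range is refused whole. OPENING is the closure, from 0 (fully open) to 1 (shut), set as the call begins (- or left out, the last holds). The fingers move at their own pace and stop on an object; FORCE is the grip in N (left out, the last holds). Time passes only in rows, so rows that do not move let the fingers close. It gives the time, the measured TCP pose, the force, the opening and the grip force at its end, in the units of the state.
- sense(): the state, without advancing time (a new reading comes with each control period).
- vision.snapshot(name): name is "scene" or "top" or "wrist"; returns a dict with "image" (384x512x3 uint8, blue, green, red), "range_z" (384x512 float32, m along the optical axis (not along the pixel's ray), 0 where there is no reading), "mtx" (3x3 intrinsics, pixels), "pose" (4x4, takes a point from camera to world coordinates); the wrist camera has in their place "mount" (4x4, takes a point from camera to tool coordinates, whose origin is the TCP and whose axes are the flange's). Camera axes: x right, y down, z forward; pixel columns grow to the right and rows downward; lengths in m; the calibration is good to about 2 mm. A picture is of the moment at which its call begins: read the wrist's pose just before it.
- order.sign_off(): hands the job in; it is judged then, once.
The state is a dict: "t": time; "q": joint angles; "qd": joint speeds; "tau": joint torques, N m; "tcp_pos": TCP position; "tool_rot": TCP orientation; "force": force on the tool from outside, world axes, zero at the start; "ft_torque": the same for the moment, N m; "finger_gap": opening from 0.0 (shut) to 1.0 (fully open); "gripper_force": force on a finger pad.
Only numpy, scipy, OpenCV 4.12 (cv2) and the standard library are available. Lean on these libraries where they do the work, as an engineer would, in place of code of your own. Each camera call takes 0.05 s, during which the arm holds its last target. There are 200 camera calls.

TASK

The next battens are to be drilled farther from their end, so set the stop arm of the drilling jig one hole longer: lift the red clamp lever, pinch in the two brass spring buttons and slide the aluminium tube outward, away from the jig's head, until the buttons snap out through the next pair of holes. Then press the lever fully down again to clamp the arm, let go, and leave the other things on the bench where they are.

Things in the scene. Friction and masses are not known exactly. Their poses are not given: they have to be found in the camera images.
- jig: drilling jig fixed on the bench: grey and red head with three drill bushes (y below -190 mm, up to 110 mm high), from which a level telescopic stop arm runs along the jig's y axis. Origin on the mat (3 mm above the bench top) right under the tube's axis, which is 75 mm above it; +y points outward from the head to the red stop plate, z up
- stop_plate (a point): centre of the red stop plate (110 x 10 x 80 mm) at the outer end of the stop arm; it moves with the outer tube. A grey foot stands under the tube 37 mm before it. Between the jig's head and this foot nothing else within 60 mm of the tube's sides stands higher than 25 mm above the mat
- buttons_mid (a point): fixed point on the tube's axis (75 mm above the mat) midway between the two brass spring buttons, which sit in the fixed inner tube at jig y = +100 mm; axes as the jig's. They are round-ended pins, 10 mm thick, standing 6 mm proud of the outer tube's two upright sides at jig -x and +x (42 mm over both ends). At the start the middle one of the five holes is over them
- lever_grip (a point): centre of the thick tail of the red clamp lever (18 mm wide across the tube, 9 mm thick, 30 mm long), 67 mm from the hinge. Shut, the lever points from its hinge to the head (jig -y), rising 0.21 rad above level: this point is then 66 mm from the hinge along -y and 14 mm above it, 117 mm above the mat and 29 mm above the top of the inner tube below it
- lever_hinge (a point): hinge axis of the clamp lever, across the tube (along jig x) on top of the black collar (40 mm wide, 50 mm along y) at the outer tube's mouth, 102 mm above the mat; it moves with the outer tube and lies 180 mm from the buttons towards the head at the start. Its axes are the jig's
- clamp_lever (a joint): angle of the clamp lever, rad: 0 shut (clamped, pointing to jig -y), growing as its tail is lifted up and over towards +y; upright at about 1.36, stop at 1.75. It stays where it is left. About 2 N at the tail lifts or shuts it; the tube is clamped below about 0.6 and free above
- stop_arm (a joint): outward travel of the outer tube along jig +y, m: about 0 at the start, 0.040 at the next hole. It is aluminium, 30 mm square, 2 mm wall, 300 mm long, on the fixed dark inner tube (25 mm square); 12 mm holes, 40 mm apart, run along both upright sides at mid-height. The buttons in their holes leave 1 mm of play each way
- button_near (a joint): how far the button on the jig's -x side is pressed in, m: 0 out, 0.006 flush with the tube's side (about 3.5 N), 0.008 under its wall. With both pressed flush, their round ends slip under the wall when the tube is slid (6 to 15 N) and stay in until the next hole lets them snap out
- button_far (a joint): the same for the button on the jig's +x side
- driver: green and black cordless impact driver standing on its battery, about 200 mm tall and 170 mm long; origin under the middle of the battery
- mug: blue ceramic mug, 82 mm across and 95 mm high, with pencils up to 190 mm high in it; origin at the centre of its foot
- c_clamp: aluminium C-clamp lying flat, about 200 x 130 x 20 mm; origin near the middle of its frame, on the mat
- dispenser: black and orange push-button bit dispenser, 56 x 86 x 41 mm; origin at the centre of its underside
- tape: yellow tape measure, 70 x 36 x 66 mm; origin at the centre of its underside
- batten: drilled pine batten lying flat, 30 x 210 x 18 mm; origin at the centre of its underside
- pencil: flat red carpenter's pencil, 8 x 175 x 12 mm; origin under its middle

How it is judged:
On the way, in this order (a step that is already met when the one before it is completed fails the run):
1. the clamp lever is lifted (more than 0.7 rad) with the arm still in its first hole (value of joint clamp_lever above 0.7 rad and value of joint stop_arm below 0.004 m), for 0.1 s.
2. both spring buttons are pressed in flush (value of joint each of button_near, button_far above 0.0048 m), for 0.05 s.
3. the tube is at the next hole and both buttons have snapped out through it (value of joint stop_arm between 0.037 and 0.043 m and value of joint each of button_near, button_far below 0.0015 m and value of joint clamp_lever above 0.1 rad), for 0.1 s.
At the end, for the whole second after the job is handed in: The stop arm stands at the next hole outward (37 to 43 mm out from its start) and at rest, both brass buttons are snapped out (less than 1.5 mm pressed), the clamp lever is fully down (below 0.06 rad), and the other things lie where they were (within 20 mm) (value of joint clamp_lever below 0.06 rad and value of joint stop_arm between 0.037 and 0.043 m and value of joint each of button_near, button_far below 0.0015 m and velocity of joint stop_arm below 0.01 m/s); the robot touches nothing.
It fails at once if the impact driver, mug, C-clamp, bit dispenser, tape measure, batten or pencil is pushed more than 20 mm from its place (distance of any of driver, mug, c_clamp, dispenser, tape, batten, pencil from where it was at the start of the episode above 0.02 m).
It also fails if it takes over 64 s, if anything falls off the work surface, if the arm or the gripper's body presses on something with over 40 N, if the wrist force passes 120 N, or if a joint passes its speed limit or range.

## Working session

There is one attempt and no reset: what is moved stays moved. The work goes in short steps, Python scripts to look and compute and a shell command to move; the robot and the scene stay as the last step left them, time stands still between calls to the robot, and variables do not carry over. Pictures are saved under pics/ and viewed, at most 10 in all, crops included, and the job is handed in when it is done.

```bash
mkdir -p pics; ls
python3 - <<'E'
from station import sense,vision
import cv2,numpy as np
s=sense();print(s['t'],s['tcp_pos'],s['tool_rot'],s['finger_gap'])
for n in('scene','top'):
    d=vision.snapshot(n);np.savez('pics/'+n,**{k:d[k] for k in d});cv2.imwrite('pics/%s.png'%n,d['image']);print(d['pose'].round(3).tolist(),d['mtx'].tolist())
E
```

```text
pics
0.0 [0.18184366 0.59724668 0.24735146] [ 1.47335312e-01  9.89086019e-01 -1.01968652e-03 -3.37203623e-04] 1.0041113752847282
[[-0.214, 0.611, -0.763, 1.42], [0.977, 0.135, -0.165, 0.159], [0.002, -0.78, -0.625, 0.761], [0.0, 0.0, 0.0, 1.0]] [[415.57957493950227, 0.0, 259.36921262468246], [0.0, 415.57957493950227, 198.34027738772227], [0.0, 0.0, 1.0]]
[[-0.016, -0.993, 0.117, 0.425], [-1.0, 0.017, 0.0, -0.01], [-0.002, -0.117, -0.993, 1.57], [0.0, 0.0, 0.0, 1.0]] [[489.50982892142355, 0.0, 256.010868526377], [0.0, 489.50982892142355, 198.07700531125477], [0.0, 0.0, 1.0]]
```

View pics/top.png

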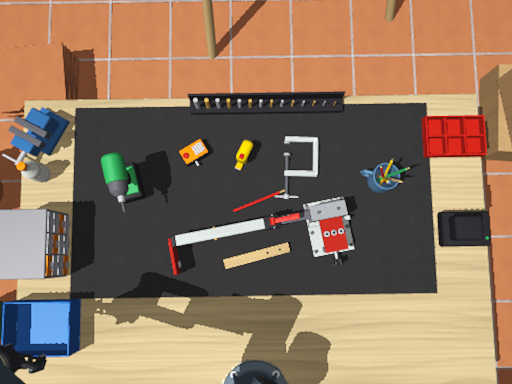

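View pics/scene.png

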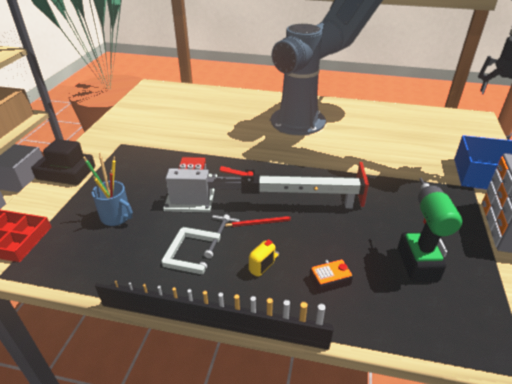

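```bash
cat > h.py <<'E'
import numpy as np,cv2
def cloud(d,T=None):
    z=d['range_z'];v,u=np.mgrid[:z.shape[0],:z.shape[1]];K=d['mtx']
    P=np.stack([(u-K[0,2])/K[0,0]*z,(v-K[1,2])/K[1,1]*z,z],-1)
    T=d['pose'] if T is None else T
    W=P@T[:3,:3].T+T[:3,3];W[z==0]=np.nan;return W
E
python3 - <<'E'
from h import *
d=dict(np.load('pics/top.npz'));W=cloud(d);im=d['image']
c=cv2.resize(im[190:290,160:360],None,fx=4,fy=4,interpolation=cv2.INTER_CUBIC);cv2.imwrite('pics/c1.png',c)
m=np.zeros(im.shape[:2],bool);m[205:260,180:262]=1
m&=(abs(W[...,2]-0.093)<.006)
p=W[m];print(len(p),np.median(p[:,2]))
vx,vy,x,y=cv2.fitLine(p[:,:2].astype(np.float32),cv2.DIST_HUBER,0,.01,.01).ravel();print(vx,vy,x,y)
if vy<0:vx,vy=-vx,-vy
e=np.array([vx,vy]);n=np.array([vy,-vx])
s=(p[:,:2]-[x,y])@n;print('across',np.percentile(s,[1,5,95,99]))
# red stop plate
hsv=cv2.cvtColor(im,cv2.COLOR_BGR2HSV);r=((hsv[...,0]<8)|(hsv[...,0]>172))&(hsv[...,1]>150)&(hsv[...,2]>90)
for nm,(a,b,cc,dd) in dict(plate=(235,280,160,182),lever=(205,230,262,305)).items():
    k=np.zeros_like(r);k[a:b,cc:dd]=1;k&=r;q=W[k];al=(q[:,:2]-[x,y])@e;ac=(q[:,:2]-[x,y])@n
    print(nm,len(q),np.nanmedian(q,0),np.nanpercentile(al,[2,50,98]),np.nanpercentile(ac,[2,50,98]),np.nanpercentile(q[:,2],[2,50,98]))
al=(p[:,:2]-[x,y])@e;print('tube along',np.percentile(al,[0,2,98,100]))
E
```

```text
782 0.09262220345148409
0.17954315 -0.9837501 0.49817914 0.09856693
across [-0.0147457  -0.01354454  0.01363131  0.01485639]
plate 144 [0.42542017 0.24562293 0.09148433] [0.15106903 0.15704849 0.17804991] [-0.09511649 -0.04486733  0.011274  ] [-0.00190726  0.09148433  0.09887969]
lever 172 [ 0.5345032  -0.09189817  0.11367673] [-0.23804379 -0.1935547  -0.15145088] [-0.00772891  0.00147437  0.01596388] [0.03523915 0.11367673 0.12960457]
tube along [-0.12708971 -0.12079034  0.1213505   0.12722196]
```

View pics/c1.png

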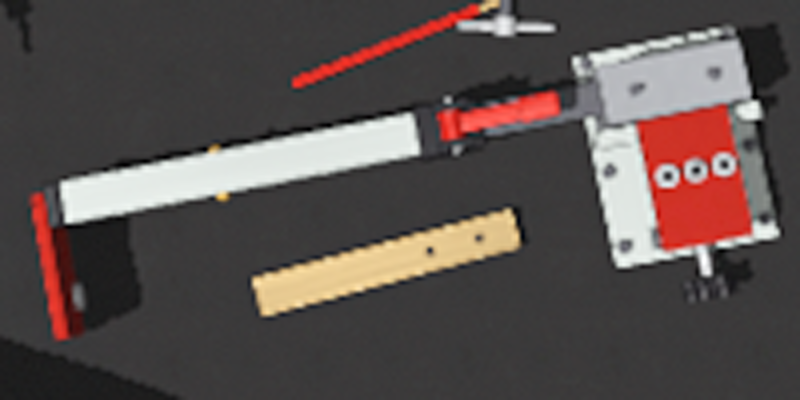

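Run:
```python
from h import *
d=dict(np.load('pics/top.npz'));K=d['mtx'];T=d['pose']
def px(u,v,z):
    r=T[:3,:3]@np.array([(u-K[0,2])/K[0,0],(v-K[1,2])/K[1,1],1]);return T[:3,3]+r*(z-T[2,3])/r[2]
c=lambda a,b:(160+a/4-.375,190+b/4-.375)
e=np.array([-.17954,.98375]);n=np.array([.98375,.17954]);o=np.array([.49818,.09857])
for nm,p,z in(('b1',c(214,149),.078),('b2',c(222,196),.078),('tail end',c(558,104),.123),('hinge',c(447,120),.105),('plate',c(38,193),.1),('mouth',c(418,133),.093),('collarend',c(437,130),.1)):
    P=px(*p,z);print(nm,P.round(4),'along/across',((P[:2]-o)@e).round(4),((P[:2]-o)@n).round(4))
b=np.mean([px(*c(214,149),.078),px(*c(222,196),.078)],0)[:2];b=o+e*((b-o)@e)
print('btn',b,'hinge',b-.18*e,'tail',b-.246*e)
```

```text
b1 [0.5146 0.1224 0.078 ] along/across 0.0205 0.0204
b2 [0.4787 0.1165 0.078 ] along/across 0.0212 -0.0159
tail end [ 0.541  -0.1367  0.123 ] along/across -0.2392 -0.0001
hinge [ 0.5318 -0.0548  0.105 ] along/across -0.1569 0.0055
plate [0.4825 0.2525 0.1   ] along/across 0.1543 0.0122
mouth [ 0.5232 -0.0331  0.093 ] along/across -0.134 0.001
collarend [ 0.5247 -0.0473  0.1   ] along/across -0.1483 -0.0001
btn [0.49443991 0.119063  ] hinge [ 0.52675711 -0.058012  ] tail [ 0.53860675 -0.1229395 ]
```

```bash
python3 -m crank '[{"dp":[0.45,-1,0],"angular":[0,0,-2.6]},{"dp":[0.45,-1,0],"angular":[0,0,-2.6]},{"dp":[0.45,-1,0],"angular":[0,0,-2.6]},{"dp":[0.45,-1,0],"angular":[0,0,-2.6]},{"dp":[0.45,-1,0],"angular":[0,0,-2.6]},{"dp":[0.45,-1,0],"angular":[0,0,-2.6]},{"dp":[0.45,-1,0],"angular":[0,0,-2.6]},{"dp":[0.45,-1,0],"angular":[0,0,-2.6]},{"dp":[0.45,-1,0],"angular":[0,0,-2.6]},{"dp":[0.45,-1,0],"angular":[0,0,-2.6]},{"dp":[0.5,-1,0],"angular":[0,0,-2.6]},{"dp":[0.5,-1,0],"angular":[0,0,-2.6]},{"dp":[0.5,-1,0],"angular":[0,0,-2.6]},{"dp":[0.5,-1,0],"angular":[0,0,-2.6]},{"dp":[0.5,-1,0],"angular":[0,0,-2.6]},{"dp":[0.5,-1,0],"angular":[0,0,-2.6]},{"dp":[0.5,-1,0],"angular":[0,0,-2.6]},{"dp":[0.5,-1,0],"angular":[0,0,-2.6]},{"dp":[0.5,-1,0],"angular":[0,0,-2.6]},{"dp":[0.5,-1,0],"angular":[0,0,-2.6]}]' 0 60
python3 -m crank '[{"dp":[0.6,-1,-0.3],"angular":[0,0,-2.6]},{"dp":[0.6,-1,-0.3],"angular":[0,0,-2.6]},{"dp":[0.6,-1,-0.3],"angular":[0,0,-2.6]},{"dp":[0.6,-1,-0.3],"angular":[0,0,-2.6]},{"dp":[0,0,0],"angular":[0,0,0]},{"dp":[0,0,0],"angular":[0,0,0]}]'
```

```text
t: 2.1
tcp_pos: [0.4673, -0.0034, 0.2481]
tool_rot: [0.567, 0.824, -0.0, -0.0]
force: [1.3, -0.0, 0.8]
finger_gap: 0.997
gripper_force: 0.0
t: 2.7
tcp_pos: [0.5386, -0.1224, 0.2114]
tool_rot: [0.639, 0.769, -0.0, -0.001]
force: [-0.2, 0.3, 0.0]
finger_gap: 0.998
gripper_force: 0.0
```

```bash
cat >> h.py <<'E'
def wrist():
    from station import sense,vision
    from scipy.spatial.transform import Rotation as R
    s=sense();d=vision.snapshot('wrist');T=np.eye(4);T[:3,:3]=R.from_quat(s['tool_rot']).as_matrix();T[:3,3]=s['tcp_pos']
    return s,d,T@d['mount']
E
python3 - <<'E'
from h import *
s,d,T=wrist();np.savez('pics/w1',T=T,**d);cv2.imwrite('pics/w1.png',d['image']);W=cloud(d,T)
hsv=cv2.cvtColor(d['image'],cv2.COLOR_BGR2HSV);r=((hsv[...,0]<8)|(hsv[...,0]>172))&(hsv[...,1]>150)&(hsv[...,2]>60)&(W[...,2]>.1)&(W[...,2]<.14)
b=np.array([.49444,.11906]);e=np.array([-.17954,.98375]);n=np.array([.98375,.17954])
q=W[r];al=(q[:,:2]-b)@e;ac=(q[:,:2]-b)@n
for lo in np.arange(-.27,-.15,.01):
    k=(al>lo)&(al<lo+.01)
    if k.sum()>5:print(lo.round(3),k.sum(),np.percentile(ac[k],[3,97]).round(4),np.percentile(q[k,2],[3,50,97]).round(4))
E
```

```text
-0.27 63 [-0.0078  0.0069] [0.1248 0.126  0.1274]
-0.26 311 [-0.0092  0.0075] [0.1235 0.1254 0.1274]
-0.25 292 [-0.0084  0.0075] [0.1212 0.123  0.1247]
-0.24 285 [-0.0077  0.0067] [0.1172 0.12   0.1223]
-0.23 243 [-0.007   0.0059] [0.1148 0.1166 0.1185]
-0.22 248 [-0.0071  0.0058] [0.1125 0.1143 0.1162]
-0.21 237 [-0.0071  0.0058] [0.1099 0.1118 0.1139]
-0.2 273 [-0.0086  0.0071] [0.1057 0.1094 0.1114]
-0.19 362 [-0.0093  0.0086] [0.1078 0.1098 0.1113]
-0.18 188 [-0.01    0.0089] [0.103  0.1075 0.1096]
```

View pics/w1.png

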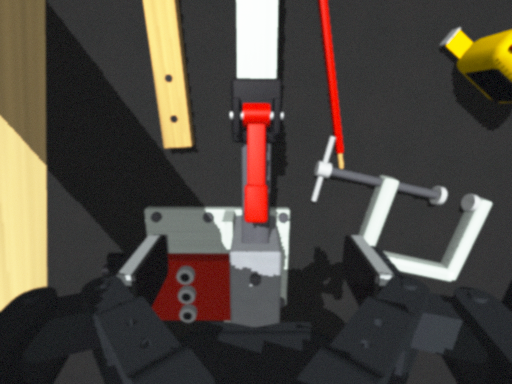

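```bash
python3 -m crank '[{"dp":[0,0,-0.8],"angular":[0,0,0]},{"dp":[0,0,-0.8],"angular":[0,0,0]},{"dp":[0,0,-0.8],"angular":[0,0,0]},{"dp":[0,0,-0.4],"angular":[0,0,0]},{"dp":[0,0,-0.18],"angular":[0,0,0]},{"dp":[0,0,0],"angular":[0,0,0]}]' 0.3 25
python3 -m crank '[{"dp":[0,0,0],"angular":[0,0,0]},{"dp":[0,0,0],"angular":[0,0,0]},{"dp":[0,0,0],"angular":[0,0,0]},{"dp":[0,0,0],"angular":[0,0,0]},{"dp":[0,0,0],"angular":[0,0,0]},{"dp":[0,0,0],"angular":[0,0,0]},{"dp":[0,0,0],"angular":[0,0,0]},{"dp":[0,0,0],"angular":[0,0,0]},{"dp":[0,0,0],"angular":[0,0,0]},{"dp":[0,0,0],"angular":[0,0,0]}]' 1 25
```

```text
t: 3.35
tcp_pos: [0.5389, -0.1215, 0.1229]
tool_rot: [0.638, 0.77, -0.0, -0.0]
force: [-0.6, 0.3, 0.6]
finger_gap: 0.7
gripper_force: 0.0
t: 4.35
tcp_pos: [0.5393, -0.1226, 0.1231]
tool_rot: [0.638, 0.77, -0.0, 0.0]
force: [-2.5, -4.8, 4.9]
finger_gap: 0.202
gripper_force: 30.2
```

```bash
python3 -m crank '[{"dp":[-0.01,0.06,0.2],"angular":[0,0,0]},{"dp":[-0.01,0.06,0.2],"angular":[0,0,0]},{"dp":[-0.02,0.1,0.2],"angular":[0,0,0]},{"dp":[-0.02,0.1,0.2],"angular":[0,0,0]},{"dp":[-0.025,0.14,0.17],"angular":[0,0,0]},{"dp":[-0.025,0.14,0.17],"angular":[0,0,0]},{"dp":[-0.03,0.17,0.14],"angular":[0,0,0]},{"dp":[-0.03,0.17,0.14],"angular":[0,0,0]},{"dp":[-0.035,0.195,0.1],"angular":[0,0,0]},{"dp":[-0.035,0.195,0.1],"angular":[0,0,0]},{"dp":[0,0,0],"angular":[0,0,0]},{"dp":[0,0,0],"angular":[0,0,0]}]'
python3 - <<'E'
from h import *
s,d,T=wrist();cv2.imwrite('pics/w2.png',d['image'])
from station import vision
d=vision.snapshot('scene');cv2.imwrite('pics/s2.png',cv2.resize(d['image'][130:240,140:400],None,fx=3,fy=3,interpolation=cv2.INTER_CUBIC))
E
```

```text
t: 5.55
tcp_pos: [0.5317, -0.0821, 0.1719]
tool_rot: [0.638, 0.77, -0.0, -0.0]
force: [-1.6, -0.4, -3.3]
finger_gap: 0.197
gripper_force: 24.8
```

View pics/s2.png

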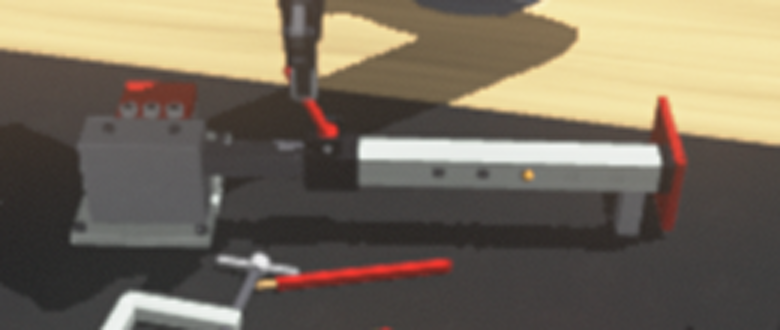

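```bash
python3 -m crank '[{"dp":[0,0,0],"angular":[0,0,0]},{"dp":[0,0,0],"angular":[0,0,0]},{"dp":[0,0,0],"angular":[0,0,0]},{"dp":[0,0,0],"angular":[0,0,0]},{"dp":[0,0,0],"angular":[0,0,0]},{"dp":[0,0,1],"angular":[0,0,0]},{"dp":[0,0,0.7],"angular":[0,0,0]},{"dp":[-0.15,0.84,0],"angular":[0,0,0]},{"dp":[-0.15,0.84,0],"angular":[0,0,0]},{"dp":[-0.15,0.84,0],"angular":[0,0,0]},{"dp":[-0.15,0.84,0],"angular":[0,0,0]},{"dp":[-0.15,0.84,0],"angular":[0,0,0]},{"dp":[-0.15,0.84,-0.5],"angular":[0,0,0]},{"dp":[-0.15,0.84,-0.5],"angular":[0,0,0]},{"dp":[-0.15,0.84,-0.5],"angular":[0,0,0]},{"dp":[0,0,0],"angular":[0,0,0]},{"dp":[0,0,0],"angular":[0,0,0]}]' 0.15
python3 - <<'E'
from h import *
s,d,T=wrist();print(s['tcp_pos']);np.savez('pics/w3',T=T,**d);cv2.imwrite('pics/w3.png',d['image']);W=cloud(d,T)
h=cv2.cvtColor(d['image'],cv2.COLOR_BGR2HSV);m=(h[...,0]>15)&(h[...,0]<30)&(h[...,1]>110)&(W[...,2]>.06)&(W[...,2]<.095)
k,l,st,c=cv2.connectedComponentsWithStats(m.astype('uint8'))
for i in range(1,k):
    if st[i,4]>8:print(c[i],st[i,4],np.nanmedian(W[l==i],0))
E
```

```text
t: 7.35
tcp_pos: [0.496, 0.1195, 0.1774]
tool_rot: [0.638, 0.77, -0.0, 0.0]
force: [1.0, -0.5, -0.4]
finger_gap: 0.85
gripper_force: 0.0
[0.49597219 0.11954438 0.17742719]
[230.72727273 198.72727273] 55 [0.47677081 0.11328517 0.07979614]
[276.90697674 199.34883721] 43 [0.51264467 0.11987391 0.07973913]
[499.7755102  315.60544218] 147 [0.74928083 0.04006664 0.06352695]
```

View pics/w3.png

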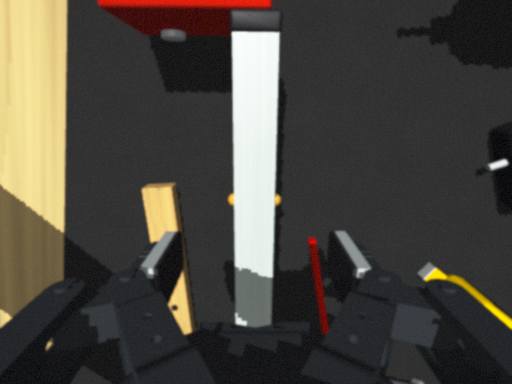

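```bash
python3 -m crank '[{"dp":[-0.04,-0.05,-0.8],"angular":[0,0,0]},{"dp":[0,0,-0.8],"angular":[0,0,0]},{"dp":[0,0,-0.8],"angular":[0,0,0]},{"dp":[0,0,-0.6],"angular":[0,0,0]},{"dp":[0,0,-0.31],"angular":[0,0,0]},{"dp":[0,0,0],"angular":[0,0,0]},{"dp":[0,0,0],"angular":[0,0,0]}]'
python3 -m crank '[{"dp":[0,0,0],"angular":[0,0,0]},{"dp":[0,0,0],"angular":[0,0,0]},{"dp":[0,0,0],"angular":[0,0,0]},{"dp":[0,0,0],"angular":[0,0,0]},{"dp":[0,0,0],"angular":[0,0,0]},{"dp":[0,0,0],"angular":[0,0,0]},{"dp":[0,0,0],"angular":[0,0,0]},{"dp":[0,0,0],"angular":[0,0,0]},{"dp":[0,0,0],"angular":[0,0,0]},{"dp":[0,0,0],"angular":[0,0,0]}]' 1 45
```

```text
t: 8.1
tcp_pos: [0.4956, 0.1173, 0.0789]
tool_rot: [0.639, 0.769, 0.0, 0.001]
force: [0.7, -0.7, -0.2]
finger_gap: 0.852
gripper_force: 0.0
t: 9.1
tcp_pos: [0.4955, 0.1179, 0.0792]
tool_rot: [0.639, 0.769, 0.001, 0.001]
force: [0.4, -0.3, 4.5]
finger_gap: 0.343
gripper_force: 44.1
```

```bash
python3 -m crank '[{"dp":[-0.03,0.164,0],"angular":[0,0,0]},{"dp":[-0.03,0.164,0],"angular":[0,0,0]},{"dp":[-0.03,0.164,0],"angular":[0,0,0]},{"dp":[-0.03,0.164,0],"angular":[0,0,0]},{"dp":[-0.03,0.164,0],"angular":[0,0,0]},{"dp":[-0.03,0.164,0],"angular":[0,0,0]},{"dp":[-0.03,0.164,0],"angular":[0,0,0]},{"dp":[-0.03,0.164,0],"angular":[0,0,0]},{"dp":[0,0,0],"angular":[0,0,0]},{"dp":[0,0,0],"angular":[0,0,0]},{"dp":[0,0,0],"angular":[0,0,0]},{"dp":[0,0,0],"angular":[0,0,0]}]'
python3 - <<'E'
from h import *
from station import vision
d=vision.snapshot('scene');cv2.imwrite('pics/s3.png',cv2.resize(d['image'][130:240,140:400],None,fx=3,fy=3,interpolation=cv2.INTER_CUBIC))
E
```

```text
t: 10.3
tcp_pos: [0.4884, 0.1576, 0.0793]
tool_rot: [0.639, 0.769, 0.001, 0.001]
force: [0.1, 0.4, 6.2]
finger_gap: 0.344
gripper_force: 44.3
```

View pics/s3.png

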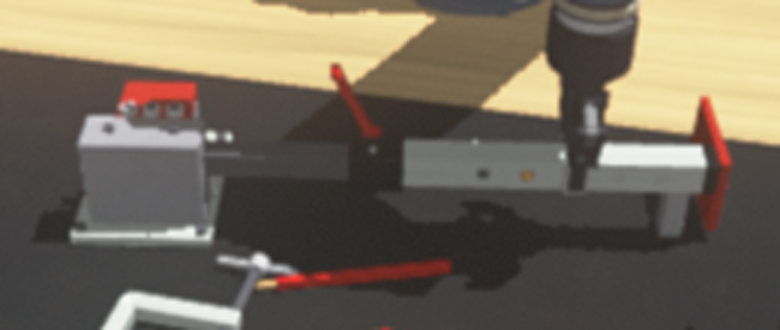

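```bash
python3 -m crank '[{"dp":[0,0,0],"angular":[0,0,0]},{"dp":[0,0,0],"angular":[0,0,0]},{"dp":[0,0,0],"angular":[0,0,0]},{"dp":[0,0,0],"angular":[0,0,0]},{"dp":[0,0,0],"angular":[0,0,0]},{"dp":[0,0,1],"angular":[0,0,0]},{"dp":[0,0,1],"angular":[0,0,0]},{"dp":[0,0,1],"angular":[0,0,0]},{"dp":[0,0,1],"angular":[0,0,0]},{"dp":[0,0,1],"angular":[0,0,0]},{"dp":[0.15,-0.835,0.2],"angular":[0,0,0]},{"dp":[0.15,-0.835,0.2],"angular":[0,0,0]},{"dp":[0.15,-0.835,0.2],"angular":[0,0,0]},{"dp":[0.15,-0.835,0],"angular":[0,0,0]},{"dp":[0.15,-0.835,0],"angular":[0,0,0]},{"dp":[0.15,-0.835,0],"angular":[0,0,0]},{"dp":[0.15,-0.835,0],"angular":[0,0,0]},{"dp":[0.15,-0.835,0],"angular":[0,0,0]},{"dp":[0,0,0],"angular":[0,0,0]},{"dp":[0,0,0],"angular":[0,0,0]}]' 0.15
cat > look.py <<'E'
import sys
from h import *
b=np.array([.49444,.118]);e=np.array([-.17954,.98375]);n=np.array([.98375,.17954])
s,d,T=wrist();cv2.imwrite('pics/%s.png'%sys.argv[1],d['image']);W=cloud(d,T);print(s['tcp_pos'])
h=cv2.cvtColor(d['image'],cv2.COLOR_BGR2HSV);al=(W[...,:2]-b)@e;ac=(W[...,:2]-b)@n;z=W[...,2]
r=((h[...,0]<8)|(h[...,0]>172))&(h[...,1]>150)&(h[...,2]>60)&(abs(ac)<.02)&(z>.1)&(z<.22)&(al<-.05)
for lo in np.arange(-.26,-.1,.01):
    k=r&(al>lo)&(al<=lo+.01)
    if k.sum()>5:print(lo.round(3),k.sum(),np.percentile(ac[k],[3,97]).round(4),np.percentile(z[k],[3,50,97]).round(4))
m=(h[...,0]>15)&(h[...,0]<30)&(h[...,1]>110)&(z>.06)&(z<.095)
k,l,st,c=cv2.connectedComponentsWithStats(m.astype('uint8'))
for i in range(1,k):
    if st[i,4]>8:print('brass',c[i],st[i,4],np.nanmedian(W[l==i],0),np.nanmedian(al[l==i]),np.nanmedian(ac[l==i]))
E
python3 look.py w4
```

```text
t: 12.35
tcp_pos: [0.5232, -0.0433, 0.2459]
tool_rot: [0.639, 0.769, -0.0, -0.001]
force: [-0.2, 0.2, -0.1]
finger_gap: 0.851
gripper_force: 0.0
[ 0.52315226 -0.04332989  0.24591709]
-0.19 9 [0.0015 0.0068] [0.1751 0.1759 0.1769]
-0.18 398 [-0.0087  0.0078] [0.1698 0.1766 0.179 ]
-0.17 482 [-0.0083  0.0075] [0.1469 0.1605 0.1703]
-0.16 312 [-0.0067  0.0064] [0.1082 0.1359 0.146 ]
-0.15 289 [-0.0089  0.0082] [0.1094 0.1139 0.1251]
-0.14 152 [-0.0094  0.009 ] [0.1021 0.1075 0.1103]
brass [483.55107188 152.52711223] 1586 [0.75236166 0.01989322 0.06551322] -0.14283896984834116 0.2361804834493894
```

View pics/w4.png

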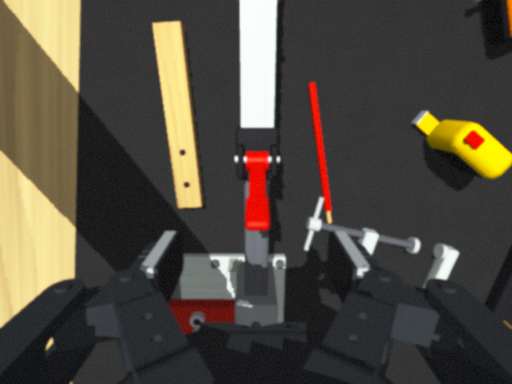

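Run:
```python
from h import *
from station import vision
d=vision.snapshot('top');a=np.load('pics/top.npz')['image'][215:265,150:290];b=d['image'][215:265,150:290]
cv2.imwrite('pics/t2.png',np.vstack([cv2.resize(i,None,fx=5,fy=5,interpolation=cv2.INTER_CUBIC) for i in(a,b)]))
```

```text
(no output)
```

View pics/t2.png

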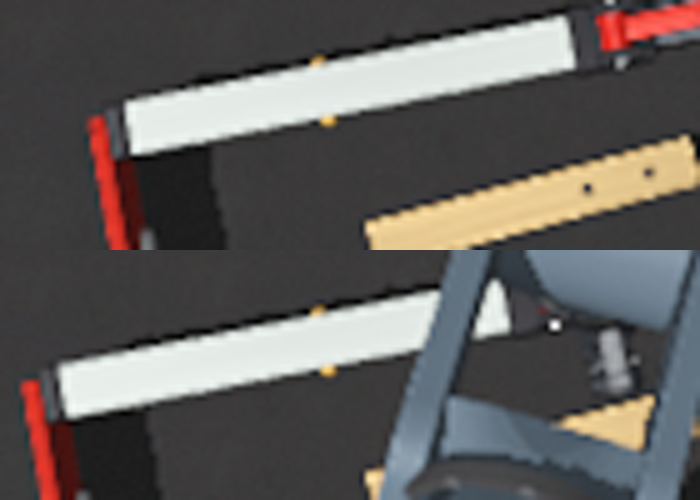

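```bash
python3 -m crank '[{"dp":[0.03,0,-0.8],"angular":[0,0,0]},{"dp":[0,0,-0.8],"angular":[0,0,0]},{"dp":[0,0,-0.6],"angular":[0,0,0]},{"dp":[0,0,-0.3],"angular":[0,0,0]},{"dp":[0,0,0],"angular":[0,0,0]}]' 0.4 25
python3 -m crank '[{"dp":[0,0,0],"angular":[0,0,0]},{"dp":[0,0,0],"angular":[0,0,0]},{"dp":[0,0,0],"angular":[0,0,0]},{"dp":[0,0,0],"angular":[0,0,0]},{"dp":[0,0,0],"angular":[0,0,0]},{"dp":[0,0,0],"angular":[0,0,0]},{"dp":[0,0,0],"angular":[0,0,0]},{"dp":[0,0,0],"angular":[0,0,0]}]' 1 25
python3 -m crank '[{"dp":[0.035,-0.195,-0.1],"angular":[0,0,0]},{"dp":[0.035,-0.195,-0.1],"angular":[0,0,0]},{"dp":[0.03,-0.17,-0.14],"angular":[0,0,0]},{"dp":[0.03,-0.17,-0.14],"angular":[0,0,0]},{"dp":[0.025,-0.14,-0.17],"angular":[0,0,0]},{"dp":[0.025,-0.14,-0.17],"angular":[0,0,0]},{"dp":[0.02,-0.1,-0.2],"angular":[0,0,0]},{"dp":[0.02,-0.1,-0.2],"angular":[0,0,0]},{"dp":[0.01,-0.06,-0.2],"angular":[0,0,0]},{"dp":[0.01,-0.06,-0.2],"angular":[0,0,0]},{"dp":[0,0,-0.05],"angular":[0,0,0]},{"dp":[0,0,0],"angular":[0,0,0]}]'
```

```text
t: 12.95
tcp_pos: [0.5235, -0.0421, 0.1702]
tool_rot: [0.638, 0.77, -0.001, -0.001]
force: [-0.5, 0.0, -0.1]
finger_gap: 0.599
gripper_force: 0.0
t: 13.75
tcp_pos: [0.5248, -0.0436, 0.1721]
tool_rot: [0.638, 0.77, 0.0, 0.001]
force: [-1.5, -1.4, 5.7]
finger_gap: 0.2
gripper_force: 27.9
t: 14.95
tcp_pos: [0.5324, -0.0843, 0.1225]
tool_rot: [0.639, 0.77, -0.0, 0.001]
force: [-3.1, -3.3, 10.1]
finger_gap: 0.201
gripper_force: 33.3
```

```bash
python3 -m crank '[{"dp":[0,0,0],"angular":[0,0,0]},{"dp":[0,0,0],"angular":[0,0,0]},{"dp":[0,0,0],"angular":[0,0,0]},{"dp":[0,0,0],"angular":[0,0,0]},{"dp":[0,0,1],"angular":[0,0,0]},{"dp":[0,0,1],"angular":[0,0,0]},{"dp":[0,0,1],"angular":[0,0,0]},{"dp":[0,0,0],"angular":[0,0,0]},{"dp":[0,0,0],"angular":[0,0,0]}]' 0.3
python3 look.py w5
```

```text
t: 15.85
tcp_pos: [0.5318, -0.083, 0.2114]
tool_rot: [0.638, 0.77, 0.0, 0.001]
force: [-0.8, -0.4, 0.1]
finger_gap: 0.7
gripper_force: 0.0
[ 0.53175509 -0.08302101  0.21141643]
-0.23 40 [-0.0061  0.0068] [0.1223 0.1235 0.1253]
-0.22 295 [-0.0085  0.0084] [0.1211 0.1235 0.1252]
-0.21 308 [-0.0085  0.0084] [0.1191 0.1214 0.1232]
-0.2 287 [-0.0078  0.0075] [0.1161 0.119  0.1209]
-0.19 224 [-0.0063  0.0059] [0.114  0.1157 0.1175]
-0.18 232 [-0.0064  0.0058] [0.1118 0.1136 0.1153]
-0.17 238 [-0.0064  0.0065] [0.1091 0.1116 0.1132]
-0.16 273 [-0.0072  0.0065] [0.1067 0.1093 0.1111]
-0.15 348 [-0.0094  0.0086] [0.1067 0.1096 0.1111]
-0.14 249 [-0.0098  0.0092] [0.1034 0.1081 0.1105]
brass [499.84518828 106.18410042] 717 [0.73058549 0.02163777 0.06394486] -0.13732537452943747 0.21628933622711743
```

```bash
python3 -m crank '[{"dp":[0,0,0],"angular":[0,0,0]},{"dp":[0,0,-0.5],"angular":[0,0,0]},{"dp":[0,0,-0.5],"angular":[0,0,0]},{"dp":[0,0,-0.5],"angular":[0,0,0]},{"dp":[0,0,-0.5],"angular":[0,0,0]},{"dp":[0,0,-0.2],"angular":[0,0,0]},{"dp":[0,0,-0.1],"angular":[0,0,0]},{"dp":[0,0,-0.1],"angular":[0,0,0]},{"dp":[0,0,-0.05],"angular":[0,0,0]},{"dp":[0,0,0],"angular":[0,0,0]},{"dp":[0,0,0],"angular":[0,0,0]}]' 1
```

```text
t: 17.0
tcp_pos: [0.5307, -0.0829, 0.1401]
tool_rot: [0.638, 0.77, -0.0, -0.0]
force: [-6.3, 1.8, 17.6]
finger_gap: 0.002
gripper_force: 8.8
```

17.6 N down on the tail against a hard stop: the lever is shut. I'll back off, check the buttons and lever once more, and hand in.

```bash
python3 -m crank '[{"dp":[0,0,0.3],"angular":[0,0,0]},{"dp":[0,0,1],"angular":[0,0,0]},{"dp":[0,0,1],"angular":[0,0,0]},{"dp":[0,0,1],"angular":[0,0,0]},{"dp":[0,0,1],"angular":[0,0,0]},{"dp":[0,0,0],"angular":[0,0,0]},{"dp":[0,0,0],"angular":[0,0,0]},{"dp":[0,0,0],"angular":[0,0,0]}]'
python3 look.py w6
python3 - <<'E'
from h import *
from station import vision
d=vision.snapshot('top')['image'];h=cv2.cvtColor(d,cv2.COLOR_BGR2HSV)
m=((h[...,0]>13)&(h[...,0]<32)&(h[...,1]>110))[222:242,205:230];k,l,st,c=cv2.connectedComponentsWithStats(m.astype('uint8'));print(c[1:]+[205,222],st[1:,4])
E
python3 -c "
from station import order
print(order.sign_off())"
```

```text
t: 17.8
tcp_pos: [0.5309, -0.0828, 0.2656]
tool_rot: [0.638, 0.77, -0.0, -0.001]
force: [0.5, -0.3, 0.4]
finger_gap: 0.001
gripper_force: 0.0
[ 0.53085015 -0.08279076  0.26556708]
-0.23 21 [-0.0073  0.0073] [0.122  0.1239 0.1249]
-0.22 202 [-0.0088  0.0082] [0.1208 0.1236 0.125 ]
-0.21 205 [-0.0088  0.0082] [0.1191 0.1214 0.1233]
-0.2 187 [-0.0079  0.0075] [0.1163 0.1191 0.1213]
-0.19 154 [-0.0061  0.0061] [0.1139 0.1158 0.1174]
-0.18 153 [-0.0062  0.0061] [0.1117 0.1136 0.1151]
-0.17 157 [-0.0062  0.006 ] [0.1098 0.1115 0.113 ]
-0.16 171 [-0.0072  0.0059] [0.1047 0.1093 0.1112]
-0.15 226 [-0.0091  0.0086] [0.1065 0.1095 0.1113]
-0.14 172 [-0.0098  0.0093] [0.1028 0.1082 0.1106]
brass [477.88383838 113.16035354] 1584 [0.75272575 0.01941934 0.06559714] -0.14330939559268385 0.23656334821683822
[[213.         226.33333333]
 [215.5        238.75      ]] [3 4]
the job is handed in; nothing more can be done
None
```

The stop arm is set one hole longer (about 40 mm out), both buttons are out through the next holes, the lever is clamped down, the gripper is clear, and the job was handed in at about 18 s; no verdict was returned.

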